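# Lift the loaded parts tile and hold it level

## Task

I want to wipe the bench under the parts tile: take the long white tile by its two long edges, lift it straight up off its two battens with the caliper and piston still lying on it, until its underside is about 100 mm above the battens, and hold it there level and steady for three seconds, finishing while you are still holding it. The tile chips, so use a gentle grip (about 25 N on the fingers, never over 45 N). Do not touch the parts lying on it, and leave everything else on the bench as it is.

Things in the scene. Friction and masses are not known exactly. Their poses are not given: they have to be found in the camera images.
- tile: white ceramic tile, 240 mm long (x), 60 mm wide (y), 9 mm thick, about 0.3 kg, loose, lying across two battens, underside 30 mm above the bench; origin at the centre of its underside, z up. Its long edges are free for 80 mm either side of its centre. Loaded, it balances about 15 mm from its centre towards the caliper; 25 N on the fingers carries it, over 45 N a finger chips it
- rest: fixed rest under the tile: two wooden battens, each 30 mm (x) by 90 mm (y) by 30 mm high, centred 95 mm either side of its origin along its x axis, joined by a flat metal strip; origin on the bench midway between them, z up. The bench (z = 0) is clear for 25 mm or more around the rest
- caliper: small aluminium brake caliper, 56 mm (x) by 46 mm (y), 36 mm tall, about 0.22 kg, loose, lying flat on one end of the tile's top face, 77 to 87 mm from the tile's centre (either end); origin at the centre of its underside
- piston: steel brake piston, a cylinder 30 mm in diameter and 26 mm tall, about 0.10 kg, loose, standing on the other end of the tile, 77 to 87 mm from its centre; origin at the centre of its underside
- jerry_can: red plastic jerry can, closed and empty, 170 x 120 mm and 236 mm tall with its handle; stands on the bench; origin at the centre of its underside
- ext_bar: steel socket extension bar, 18 mm thick, 249 mm long along its x axis, lying on the bench; origin at the underside of its middle
- wrench: steel wrench about 200 mm long lying flat on the bench; origin at the underside of its middle, long axis x
- fluid: white plastic bottle with yellow band and black cap, diameter 60 mm, 140 mm tall, standing closed on the bench; origin at the centre of its underside
- jar: glass jar with blue lid, diameter 66 mm, 90 mm tall, standing on the bench; origin at the centre of its underside
- socket: steel socket, diameter 28 mm, 40 mm tall, standing on the bench; origin at the centre of its underside
Things that resemble listed ones, but are neither listed nor needed, are in the scene too. There is more than one size of the caliper; the job needs the smallest.

How it is judged:
On the way:
1. the tile is held by the fingers alone, at least 70 mm clear above the battens, level and still, for 2.5 s (z of tile in the frame of rest above 0.1 m and horizontal distance between tile and rest below 0.12 m and angle between tile's own z axis and vertical below 0.07 rad and linear speed of tile below 0.02 m/s and angular speed of tile below 0.12 rad/s and contact force between the fingers and tile above 3 N and contact force between tile and rest below 0.1 N and z of caliper in the frame of tile between 0.004 and 0.015 m and y of caliper in the frame of tile between -0.025 and 0.025 m and horizontal distance between each of caliper, piston and tile below 0.115 m and angle between each of caliper, piston's own z axis and vertical below 0.15 rad and z of piston in the frame of tile between 0.004 and 0.015 m and y of piston in the frame of tile between -0.025 and 0.025 m), for 2.5 s.
At the end, for the whole second after the job is handed in: Fingers still hold the tile (over 3 N), underside 70 mm or more above the battens, centre within 120 mm sideways of the rest, level within 4 degrees, slower than 20 mm/s and 0.12 rad/s; caliper and piston flat on it, within 25 mm of its centre line and 115 mm of its centre, not touched (all of step 1 and contact force between the arm and caliper below 0.5 N and contact force between the arm and piston below 0.5 N); the arm keeps its last pose, push and grip.
It fails at once if the tile is squeezed or struck with more than 45 N a finger (90 N over both) (contact force between the fingers and tile above 90 N).
It fails at once if the lifted tile tips by more than 10 degrees (angle between tile's own z axis and vertical above 0.175 rad).
It fails at once if the robot touches the caliper or the piston (contact force between any of the arm, the fingers and caliper above 1.5 N or contact force between any of the arm, the fingers and piston above 1.5 N).
It fails at once if the caliper or the piston falls off the tile (z of any of caliper, piston in the frame of tile below -0.005 m).
It fails at once if another thing on the bench is moved by more than 25 mm (distance of any of jerry_can, ext_bar, wrench, fluid, jar, socket from where it was at the start of the episode above 0.025 m).
It also fails if it takes over 42 s, if anything falls off the work surface, if the arm or the gripper's body presses on something with over 40 N, if the wrist force passes 120 N, or if a joint passes its speed limit or range.

## Robot

A 6-joint arm with a two-finger parallel gripper is mounted at the origin on the work surface. World frame = base frame: x ahead of the robot, y to its left, z up, the work surface at z = 0. Lengths are in m, angles in rad, forces in N, time in s.
With the tool pointing down it reaches from about 0.225 to 0.725 m from the base axis. Payload 3.1 kg.
Tool frame: the origin (TCP) lies midway between the tips of the shut fingers; the grasp point (between the pads) lies 19 mm behind it; z points along the fingers, y is the line along which they close (so a half turn about z gives the same grasp; the last joint's range is limited). The gripper opens to 85 mm and grips with 20 to 120 N. Pads are 22 mm wide; open, the fingers measure 114 mm over their backs; the gripper's body (76 mm by 85 mm) begins 54 mm behind the grasp point. The pads swing forward as they close: fully open they stand 13 mm farther back than shut.
Start: joints at [-1.342, 0.048, 0.099, 1.622, 0, 1.443], TCP at [0.183, -0.492, 0.231] pointing down, gripper open.
Joint ranges: [-2.91, 2.91], [-0.99, 1.94], [-1.21, 1.42], [-2.12, 2.29], [-1.49, 1.47], [-3.14, 3.14]. Speed limits (rad/s): [2.79, 2.79, 3.14, 3.14, 3.14, 3.14].

## Interface

Orientations are given as a unit quaternion [w, x, y, z].
In Python, from workcell import bot, optics, finder gives the robot as it stands.
- The arm moves only by the tool move_arm, never from a script. Its argument "increments" is one flat list of numbers, 5 for each row, row after row: the closure, from -1 (fully open) to 1 (shut), then the shift along the tool's x, y, z in mm, then the turn about the tool's z in degrees. In form: [gripper, x, y, z, roll, gripper, x, y, z, roll, ...]. A call has exactly 10 rows; each row shifts and turns the commanded pose from where the row before left it, along the tool's axes as they then stand; what a row does not reach is not made up. A row lasts 1/10 s, in which the tool goes at most 50 mm and 8.59 degrees, less where a joint would pass 70% of its speed; a pose out of reach is approached as far as the arm can. A call with a gripper value outside its range is refused whole. The fingers move at their own pace and stop on an object; "grip_force" is the grip in N (left out, the last holds). Time passes only in rows, so rows that do not move let the fingers close, or fill a call up. It gives the time, the measured TCP pose, the force, the opening and the grip force at its end, in the units of the state.
- bot.state(): the state, without advancing time (a new reading comes with each control period).
- optics.capture(name): name is "scene" or "top"; returns a dict with "frame" (384x512x3 uint8, red, green, blue), "range_z" (384x512 float32, m along the optical axis (not along the pixel's ray), 0 where there is no reading), "vfov" (degrees; the focal length in pixels is half the picture's height over the tangent of half this angle, whatever the lens; pixels are square), "cx", "cy" (the principal point, pixels), "R" (3x3) and "t" (3): a world point X has camera coordinates R X + t. Camera axes: x right, y down, z forward; pixel columns grow to the right and rows downward; lengths in m; the calibration is good to about 2 mm. A picture is of the moment at which its call begins.
- bot.hand_in(): hands the job in; it is judged then, once.
Trained networks look in the newest picture that a camera, given by its name, has taken for a name from the list of things; names that differ only in an ending like _2 or _b are one class to them, and where a whole thing is asked for, a point or a joint stands for the part that bears it (a point fixed in the world has none). Each returns a list of dicts, best first, with "confidence" (0 to 1); they miss things now and then, are a little off and sometimes report something else, mostly with a low value. They report only what shows in the picture. A call takes as long as a camera call. They do not tell look-alikes from the thing itself.
- finder.spot_in(camera, query): "box" ([left, top, right, bottom] in pixels, round what is visible of it).
- finder.outline_of(camera, query): "mask" (384x512 bool, what is visible of it) and "box" ([left, top, right, bottom] in pixels, round what is visible of it).
- finder.place_of(camera, query): "uv" ([column, row] in pixels: a listed point, or the origin of a listed thing).
The state is a dict: "t": time; "joint_pos": joint angles; "joint_velocities": joint speeds; "tau": joint torques, N m; "eef_pos": TCP position; "orientation": TCP orientation; "wrist_force": force on the tool from outside, world axes, zero at the start; "wrist_torque": the same for the moment, N m; "width": opening from 0.0 (shut) to 1.0 (fully open); "gripper_force": force on a finger pad.
Only numpy, scipy, OpenCV 4.12 (cv2) and the standard library are available. Lean on these libraries where they do the work, as an engineer would, in place of code of your own. Each camera call takes 0.05 s, during which the arm holds its last target. There are 200 camera calls.

## Working session

There is one attempt and no reset: what is moved stays moved. The work goes in short steps, Python scripts to look and compute and a tool call to move; the robot and the scene stay as the last step left them, time stands still between calls to the robot, and variables do not carry over. Pictures are saved under pics/ and viewed, at most 10 in all, crops included, and the job is handed in when it is done.

Besides the shell and the picture viewer there is one more tool, called after ">>>" as name(argument=value, ...) on one line, values as JSON. move_arm: Moves the arm, as the interface text tells. Its arguments: {"type":"object","properties":{"increments":{"type":"array"},"grip_force":{"type":"number"}},"required":["increments"]}

```bash
mkdir -p pics
cat > h.py <<'E'
import numpy as np, cv2
from workcell import bot, optics, finder
def cap(n):
    c=optics.capture(n); c['f']=192/np.tan(np.radians(c['vfov'])/2); return c
def pts(c):
    z=c['range_z']; v,u=np.mgrid[:384,:512]
    P=np.stack([(u-c['cx'])/c['f']*z,(v-c['cy'])/c['f']*z,z],-1)
    return (P-c['t'])@c['R']   # R^T (P-t)
E
python3 - <<'E'
from h import *
ims=[]
for n in ['scene','top']:
    c=cap(n); np.savez(f'/tmp/{n}.npz',**c); cv2.imwrite(f'pics/{n}.png',c['frame'][:,:,::-1])
    W=pts(c); ok=c['range_z']>0
    for q in ['tile','rest','caliper','piston']:
        for d in finder.outline_of(n,q)[:4]:
            m=d['mask']&ok; p=W[m]
            print(n,q,round(d['confidence'],2),np.round(d['box']),m.sum(),np.round(np.median(p,0),3),np.round(np.percentile(p[:,2],[5,95]),3) if m.any() else '')
    print(n,'cam',-c['R'].T@c['t'])
print(bot.state())
E
```

```text
scene rest 0.79 [196. 178. 264. 215.] 289 [ 0.527 -0.152  0.023] [0.    0.035]
scene caliper 0.71 [284. 165. 315. 192.] 517 [0.467 0.115 0.043] [0.008 0.05 ]
scene caliper 0.7 [291. 133. 310. 160.] 444 [0.337 0.144 0.043] [0.004 0.051]
scene caliper 0.66 [238. 157. 263. 178.] 346 [ 0.443 -0.017  0.067] [0.043 0.077]
scene caliper 0.36 [362. 152. 388. 223.] 340 [0.493 0.35  0.014] [0.002 0.02 ]
scene piston 0.45 [198. 180. 206. 192.] 130 [ 0.504 -0.166  0.063] [0.038 0.068]
scene cam [ 1.36362447 -0.07585579  1.21491605]
top tile 0.63 [239. 191. 314. 230.] 1111 [ 0.475 -0.108  0.038] [0.002 0.044]
top rest 0.64 [238. 190. 312. 235.] 186 [ 0.469 -0.149  0.029] [0.002 0.034]
top caliper 0.9 [197. 202. 225. 230.] 428 [0.45  0.121 0.045] [0.016 0.05 ]
top caliper 0.75 [242. 212. 262. 232.] 266 [ 0.432 -0.015  0.071] [0.043 0.077]
top caliper 0.64 [187. 250. 214. 272.] 468 [0.315 0.146 0.044] [0.014 0.05 ]
top piston 0.64 [297. 195. 305. 208.] 82 [ 0.497 -0.164  0.064] [0.047 0.068]
top cam [0.34469826 0.00708704 1.19326315]
{'t': 0.5, 'joint_pos': array([-1.34179951e+00,  4.80332245e-02,  9.91382997e-02,  1.62198980e+00,
        3.77971920e-06,  1.44301752e+00]), 'joint_velocities': array([ 7.24446647e-04, -1.69468755e-03,  7.90179951e-04, -1.18930973e-04,
        1.09013882e-03,  2.62091184e-05]), 'tau': array([-1.24096870e-03, -3.38208926e+01,  3.19779932e+01,  2.54025254e-03,
       -1.27291669e-04,  2.16016005e-06]), 'eef_pos': array([ 0.18335254, -0.49191427,  0.23126328]), 'orientation': array([-4.42364998e-05,  9.84131043e-01,  1.77443199e-01, -3.48396249e-07]), 'wrist_force': array([-0.06490337, -0.25577131, -1.05859451]), 'wrist_torque': array([-0.0259763 ,  0.0176442 ,  0.00251742]), 'gripper_force': 0.0, 'width': 1.0028779966827965}
```

Run:
```python
from h import *
for n in ['top','scene']:
    c=dict(np.load(f'/tmp/{n}.npz')); W=pts(c); ok=c['range_z']>0
    near=ok&(np.hypot(W[...,0]-.465,W[...,1]+.09)<.17)
    m=(near&(abs(W[...,2]-.039)<.004)).astype(np.uint8)
    hsv=cv2.cvtColor(c['frame'],cv2.COLOR_RGB2HSV); print('hsv',np.median(hsv[m>0],0))
    k,l,s,ce=cv2.connectedComponentsWithStats(m); i=1+np.argmax(s[1:,4])
    p=W[l==i][:,:2].astype(np.float32); print(n,len(p),'rect',cv2.minAreaRect(p*1000), 'z',np.median(W[l==i][:,2]))
    b=(near&(W[...,2]>.055)).astype(np.uint8)
    k,l,s,ce=cv2.connectedComponentsWithStats(b)
    for j in range(1,k):
        if s[j,4]>20: q=W[l==j]; t=q[q[:,2]>q[:,2].max()-.012]; print(' blob',s[j],np.round(t[:,:2].min(0),3),np.round(t[:,:2].max(0),3),q[:,2].max().round(3))
a=cv2.imread('pics/top.png');cv2.imwrite('pics/a1.png',cv2.resize(a[150:300,150:350],(800,600),interpolation=cv2.INTER_CUBIC))
```

```text
hsv [ 42.   6. 164.]
top 941 rect ((468.88140869140625, -93.18147277832031), (59.97294998168945, 240.1564178466797), 22.069015502929688) z 0.03856632207819897
 blob [295 198  10  10  73] [ 0.484 -0.179] [ 0.51  -0.153] 0.07
 blob [242 212  19  18 193] [ 0.407 -0.037] [0.458 0.014] 0.082
hsv [110.   4. 147.]
scene 885 rect ((470.713623046875, -94.32846069335938), (66.68769836425781, 240.35269165039062), 21.547807693481445) z 0.039314470315411146
 blob [244 157  20  17 207] [ 0.408 -0.041] [0.459 0.014] 0.08
 blob [197 181  10  10  87] [ 0.481 -0.18 ] [ 0.515 -0.154] 0.071
```

View pics/top.png

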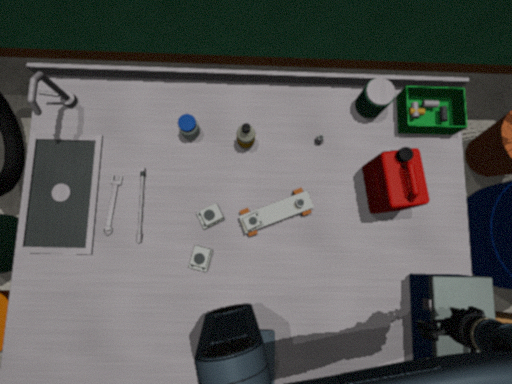

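View pics/a1.png

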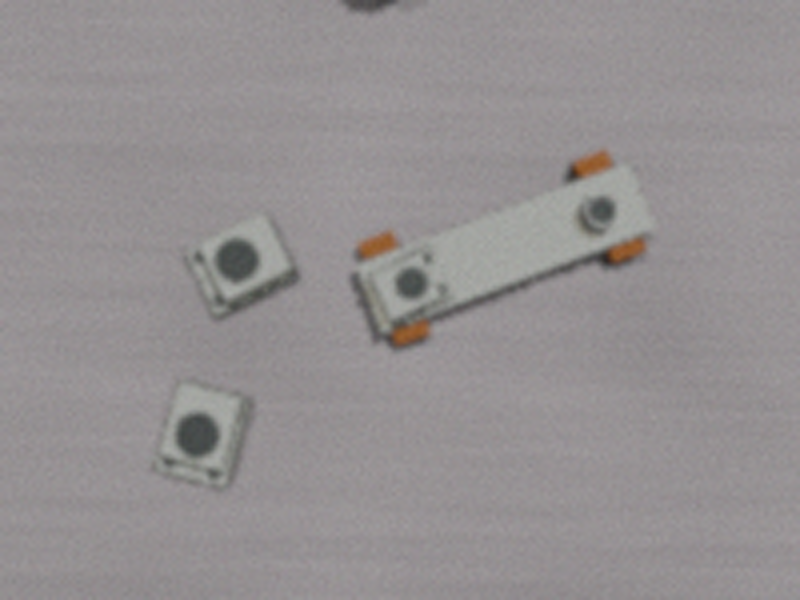

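View pics/scene.png

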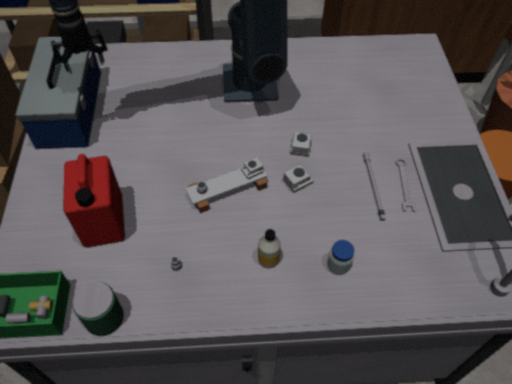

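Tile with the piston and caliper is at top (275,212). Three calipers show: (252,222) on the tile, and (211,216) and (200,260) on the bench. The one on the tile is the smallest, about 50 mm across, and the crop confirms it. The tile's fitted rectangle measures 60 x 240 mm with its top at z = 0.039, which matches the sizes given. The balance grasp point is about (0.463, -0.078), and the tool x axis should point at 112°.

>>> move_arm(increments=[-1, 20.3, -14.5, 0, 0, -1, 20.3, -14.5, 0, 0, -1, 20.3, -14.5, 0, 0, -1, 20.3, -14.5, 0, 0, -1, 20.3, -14.5, 0, 0, -1, 20.3, -14.5, 0, 0, -1, 20.3, -14.5, 0, 0, -1, 20.3, -14.5, 0, 0, -1, 20.3, -14.5, 0, 0, -1, 20.3, -14.5, 0, 0], grip_force=25)

```text
t: 1.5
eef_pos: [0.3234, -0.2843, 0.2315]
orientation: [0.0, 0.984, 0.177, 0.0]
wrist_force: [-0.2, -0.2, -0.0]
width: 0.999
gripper_force: 0.0
```

>>> move_arm(increments=[-1, 20.3, -14.5, 0, 0, -1, 20.3, -14.5, 0, 0, -1, 20.3, -14.5, 0, 0, -1, 20.3, -14.5, 0, 0, -1, 20.3, -14.5, 0, 0, -1, 20.3, -14.5, 0, 0, -1, 20.3, -14.5, 0, 0, -1, 20.3, -14.5, 0, 0, -1, 20.3, -14.5, 0, 0, -1, 20.3, -14.5, 0, 0])

```text
t: 2.5
eef_pos: [0.463, -0.0775, 0.2315]
orientation: [0.0, 0.984, 0.177, 0.0]
wrist_force: [0.3, 0.9, -0.1]
width: 1.002
gripper_force: 0.0
```

>>> move_arm(increments=[-1, 0, 0, 0, -8.3, -1, 0, 0, 0, -8.3, -1, 0, 0, 0, -8.3, -1, 0, 0, 0, -8.3, -1, 0, 0, 0, -8.3, -1, 0, 0, 0, -8.3, -1, 0, 0, 0, -8.3, -1, 0, 0, 0, -8.3, -1, 0, 0, 0, -8.3, -1, 0, 0, 0, -8.3])

```text
t: 3.5
eef_pos: [0.4625, -0.0784, 0.2314]
orientation: [0.0, 0.617, 0.787, 0.0]
wrist_force: [-1.2, -0.3, -1.0]
width: 0.995
gripper_force: 0.0
```

>>> move_arm(increments=[-1, 0, 0, 0, -8.5, -1, 0, 0, 15, 0, -1, 0, 0, 15, 0, -1, 0, 0, 15, 0, -1, 0, 0, 15, 0, -1, 0, 0, 15, 0, -1, 0, 0, 15, 0, -1, 0, 0, 0, 0, -1, 0, 0, 0, 0, -1, 0, 0, 0, 0])

```text
t: 4.5
eef_pos: [0.4631, -0.0786, 0.1421]
orientation: [0.001, 0.56, 0.829, 0.0]
wrist_force: [0.4, 0.4, 0.9]
width: 0.998
gripper_force: 0.0
```

Run:
```python
from h import *
o=[]
for n,(r0,c0) in {'top':(160,200),'scene':(120,160)}.items():
    c=cap(n); W=pts(c); ok=c['range_z']>0
    o.append(cv2.resize(c['frame'][r0:r0+110,c0:c0+140,::-1],(560,440)))
    a=np.radians(111.9); ex=np.array([np.cos(a),np.sin(a)]); ey=np.array([np.sin(a),-np.cos(a)])
    D=W[...,:2]-[.4631,-.0786]; X=D@ex; Y=D@ey; Z=W[...,2]
    t=ok&(abs(Z-.039)<.003)&(abs(X)<.12)&(abs(Y)<.045)
    for lo in np.arange(-.12,.12,.03):
        s=t&(X>=lo)&(X<lo+.03)
        if s.sum()>15: print(n,'tileX',lo.round(2),'Y',np.percentile(Y[s],[1,99]).round(4),s.sum())
    g=ok&(Z>.135)&(Z<.18)&(abs(X)<.04)&(abs(Y)<.08)
    if g.sum(): print(n,'fingers Y',np.percentile(Y[g],[1,99]).round(3),'X',np.percentile(X[g],[1,99]).round(3),g.sum())
cv2.imwrite('pics/b.png',cv2.resize(np.hstack(o),(800,314)))
```

```text
top tileX 0.03 Y [0.0185 0.0297] 23
top tileX 0.06 Y [-0.0297  0.0292] 26
top tileX 0.09 Y [-0.0279  0.0287] 46
scene tileX -0.12 Y [-0.028   0.0314] 88
scene tileX -0.09 Y [-0.0298  0.031 ] 108
scene tileX -0.06 Y [-0.0288  0.0307] 125
scene tileX -0.03 Y [-0.0281  0.0309] 116
scene tileX 0.0 Y [-0.0295  0.0316] 131
scene tileX 0.03 Y [-0.0263  0.0312] 64
scene tileX 0.06 Y [0.0175 0.0308] 32
scene fingers Y [-0.048  0.057] X [-0.012  0.007] 63
```

View pics/b.png

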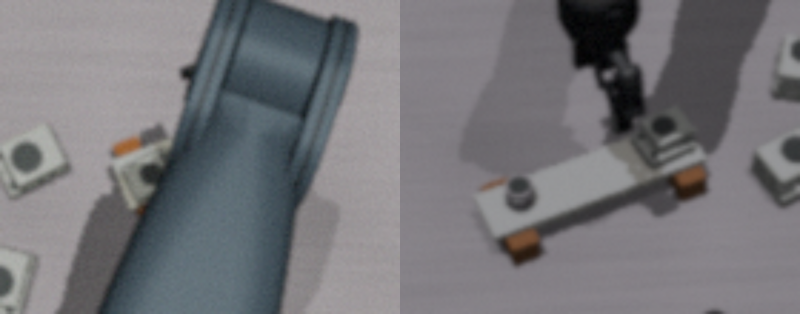

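The picture shows the tool over the tile, on the caliper side of its middle. The tile is centred between the fingers to within about 1 mm, so I descend.

>>> move_arm(increments=[-1, 0, 0, 12, 0, -1, 0, 0, 12, 0, -1, 0, 0, 12, 0, -1, 0, 0, 12, 0, -1, 0, 0, 12, 0, -1, 0, 0, 10, 0, -1, 0, 0, 10, 0, -1, 0, 0, 6, 0, -1, 0, 0, 4, 0, -1, 0, 0, 0, 0])

```text
t: 5.6
eef_pos: [0.4622, -0.0783, 0.0508]
orientation: [-0.0, 0.56, 0.829, -0.0]
wrist_force: [-0.3, -0.1, -0.5]
width: 1.003
gripper_force: 0.0
```

>>> move_arm(increments=[-1, 0, 0, 6, 0, -1, 0, 0, 6, 0, -1, 0, 0, 6, 0, -1, 0, 0, 6, 0, -1, 0, 0, 6, 0, -1, 0, 0, 5, 0, -1, 0, 0, 3, 0, -1, 0, 0, 1, 0, -1, 0, 0, 0, 0, -1, 0, 0, 0, 0])

```text
t: 6.6
eef_pos: [0.4628, -0.0785, 0.0126]
orientation: [0.0, 0.56, 0.829, 0.0]
wrist_force: [0.3, 0.3, 0.0]
width: 1.001
gripper_force: 0.0
```

>>> move_arm(increments=[-0.9, 0, 0, 1, 0, -0.8, 0, 0, 0, 0, -0.7, 0, 0, 0, 0, -0.6, 0, 0, 0, 0, -0.55, 0, 0, 0, 0, -0.5, 0, 0, 0, 0, -0.45, 0, 0, 0, 0, -0.42, 0, 0, 0, 0, -0.4, 0, 0, 0, 0, -0.38, 0, 0, 0, 0], grip_force=25)

```text
t: 7.6
eef_pos: [0.4633, -0.0782, 0.0118]
orientation: [0.001, 0.559, 0.829, 0.001]
wrist_force: [1.5, 2.1, 1.6]
width: 0.697
gripper_force: 27.3
```

>>> move_arm(increments=[-0.35, 0, 0, 0, 0, -0.3, 0, 0, 0, 0, -0.25, 0, 0, 0, 0, -0.2, 0, 0, 0, 0, -0.1, 0, 0, 0, 0, 0, 0, 0, 0, 0, 0.2, 0, 0, 0, 0, 0.5, 0, 0, 0, 0, 1, 0, 0, 0, 0, 1, 0, 0, 0, 0])

```text
t: 8.6
eef_pos: [0.4632, -0.0782, 0.0118]
orientation: [0.001, 0.559, 0.829, 0.001]
wrist_force: [3.6, 4.4, 4.5]
width: 0.7
gripper_force: 27.5
```

Gripped at 27 N with an opening of 59.5 mm. I'll lift a little first and check the level.

>>> move_arm(increments=[1, 0, 0, -0.5, 0, 1, 0, 0, -1, 0, 1, 0, 0, -1.5, 0, 1, 0, 0, -2, 0, 1, 0, 0, -2, 0, 1, 0, 0, -2, 0, 1, 0, 0, -1.5, 0, 1, 0, 0, -1, 0, 1, 0, 0, -0.5, 0, 1, 0, 0, 0, 0])

```text
t: 9.6
eef_pos: [0.4626, -0.0784, 0.0235]
orientation: [0.0, 0.56, 0.829, 0.0]
wrist_force: [0.1, 0.1, -6.5]
width: 0.697
gripper_force: 28.3
```

```bash
cat > lvl.py <<'E'
from h import *
s=bot.state(); print(s['eef_pos'].round(4),s['wrist_force'].round(2),s['wrist_torque'].round(3),s['gripper_force'])
z0=.039+s['eef_pos'][2]-.0118
c=cap('scene'); W=pts(c); ok=c['range_z']>0
a=np.radians(111.9); D=W[...,:2]-[.4631,-.0786]
X=D@[np.cos(a),np.sin(a)]; Y=D@[np.sin(a),-np.cos(a)]; Z=W[...,2]
t=ok&(X>-.13)&(X<.04)&(abs(Y)<.025)&(abs(Z-z0)<.012)&(c['frame'].min(-1)>100)
A=np.c_[X[t],Y[t],np.ones(t.sum())]; k=np.ones(len(A),bool)
for _ in range(5):
    p=np.linalg.lstsq(A[k],Z[t][k],rcond=None)[0]; k=abs(A@p-Z[t])<.003
print('slope deg',np.degrees(p[:2]).round(2),'top z',p[2].round(4),'expect',z0.round(4),k.sum())
cv2.imwrite('pics/l%d.png'%(s['t']*100),cv2.resize(c['frame'][110:230,160:320,::-1],(800,600)))
E
python3 lvl.py; ls pics
```

```text
[ 0.4626 -0.0784  0.0235] [ 0.1   0.06 -6.45] [ 0.005 -0.01   0.008] 28.317309021949768
slope deg [ 0.25 -0.39] top z 0.0516 expect 0.0507 376
a1.png
b.png
l960.png
scene.png
top.png
```

The wrist carries the full weight (6.5 N) and the tile is level. I'll lift the rest.

>>> move_arm(increments=[1, 0, 0, -1, 0, 1, 0, 0, -3, 0, 1, 0, 0, -5, 0, 1, 0, 0, -6, 0, 1, 0, 0, -7, 0, 1, 0, 0, -7, 0, 1, 0, 0, -6, 0, 1, 0, 0, -5, 0, 1, 0, 0, -3, 0, 1, 0, 0, -1, 0])

```text
t: 10.65
eef_pos: [0.4628, -0.0785, 0.0678]
orientation: [0.0, 0.56, 0.829, 0.0]
wrist_force: [-0.8, -0.5, -5.9]
width: 0.694
gripper_force: 28.4
```

>>> move_arm(increments=[1, 0, 0, -1, 0, 1, 0, 0, -3, 0, 1, 0, 0, -5, 0, 1, 0, 0, -6, 0, 1, 0, 0, -7, 0, 1, 0, 0, -7, 0, 1, 0, 0, -6, 0, 1, 0, 0, -5, 0, 1, 0, 0, -3, 0, 1, 0, 0, -1, 0])

```text
t: 11.65
eef_pos: [0.4628, -0.0785, 0.1118]
orientation: [0.0, 0.56, 0.829, 0.0]
wrist_force: [0.2, -0.1, -5.8]
width: 0.699
gripper_force: 28.4
```

```bash
python3 lvl.py; ls pics
```

```text
[ 0.4628 -0.0785  0.1118] [ 0.24 -0.07 -5.84] [ 0.003 -0.003  0.038] 28.447327315807343
slope deg [-0.21 -0.15] top z 0.1393 expect 0.139 397
a1.png
b.png
l1165.png
l960.png
scene.png
top.png
```

Now hold for 4 s.

>>> move_arm(increments=[1, 0, 0, 0, 0, 1, 0, 0, 0, 0, 1, 0, 0, 0, 0, 1, 0, 0, 0, 0, 1, 0, 0, 0, 0, 1, 0, 0, 0, 0, 1, 0, 0, 0, 0, 1, 0, 0, 0, 0, 1, 0, 0, 0, 0, 1, 0, 0, 0, 0])

```text
t: 12.7
eef_pos: [0.4625, -0.0784, 0.1113]
orientation: [-0.0, 0.56, 0.829, 0.0]
wrist_force: [-0.2, -0.7, -6.0]
width: 0.697
gripper_force: 28.4
```

>>> move_arm(increments=[1, 0, 0, 0, 0, 1, 0, 0, 0, 0, 1, 0, 0, 0, 0, 1, 0, 0, 0, 0, 1, 0, 0, 0, 0, 1, 0, 0, 0, 0, 1, 0, 0, 0, 0, 1, 0, 0, 0, 0, 1, 0, 0, 0, 0, 1, 0, 0, 0, 0])

```text
t: 13.7
eef_pos: [0.4625, -0.0784, 0.1113]
orientation: [-0.0, 0.56, 0.829, -0.0]
wrist_force: [0.1, -0.3, -6.5]
width: 0.691
gripper_force: 28.4
```

>>> move_arm(increments=[1, 0, 0, 0, 0, 1, 0, 0, 0, 0, 1, 0, 0, 0, 0, 1, 0, 0, 0, 0, 1, 0, 0, 0, 0, 1, 0, 0, 0, 0, 1, 0, 0, 0, 0, 1, 0, 0, 0, 0, 1, 0, 0, 0, 0, 1, 0, 0, 0, 0])

```text
t: 14.7
eef_pos: [0.4625, -0.0784, 0.1113]
orientation: [-0.0, 0.56, 0.829, -0.0]
wrist_force: [-0.9, 0.1, -4.6]
width: 0.694
gripper_force: 28.4
```

>>> move_arm(increments=[1, 0, 0, 0, 0, 1, 0, 0, 0, 0, 1, 0, 0, 0, 0, 1, 0, 0, 0, 0, 1, 0, 0, 0, 0, 1, 0, 0, 0, 0, 1, 0, 0, 0, 0, 1, 0, 0, 0, 0, 1, 0, 0, 0, 0, 1, 0, 0, 0, 0])

```text
t: 15.7
eef_pos: [0.4625, -0.0784, 0.1113]
orientation: [0.0, 0.56, 0.829, 0.0]
wrist_force: [0.4, 0.0, -5.2]
width: 0.697
gripper_force: 28.4
```

```bash
python3 lvl.py; cp pics/l15*.png pics/end.png
```

```text
[ 0.4625 -0.0784  0.1113] [ 0.43  0.03 -5.25] [ 0.068 -0.062 -0.028] 28.439849317073822
slope deg [ 0.13 -0.34] top z 0.1389 expect 0.1385 409
```

View pics/end.png

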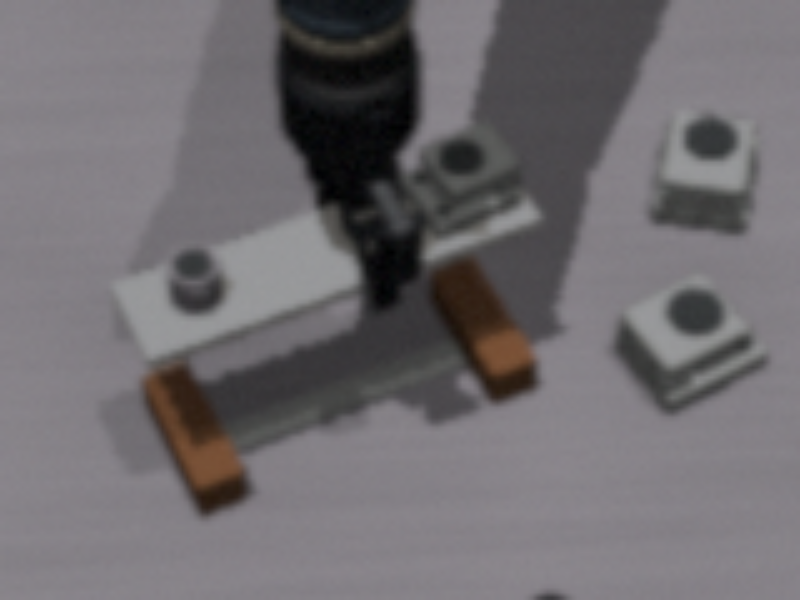

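The picture shows the tile held level, clear above both battens. The piston (195,275) and caliper (465,175) are in place on it and untouched.

```bash
python3 -c "
from workcell import bot
print(bot.hand_in())"
```

```text
the job is handed in; nothing more can be done
None
```

I lifted the tile straight up to about 100 mm above the battens with the caliper and piston still on it. I held it level for 4 s at about 28 N a finger and handed the job in while still holding it; the hand-in returned no verdict.

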